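# Click the issue wheel round to blue and log it

## Robot

A 6-joint arm with a two-finger parallel gripper is mounted at the origin on the work surface. World frame = base frame: x ahead of the robot, y to its left, z up, the work surface at z = 0. Lengths are in mm, angles in degrees, forces in N, time in s.
With the tool pointing down it reaches from about 325 to 925 mm from the base axis. Payload 3.1 kg.
Tool frame: the origin (TCP) lies midway between the tips of the shut fingers; the grasp point (between the pads) lies arm.pinch_z behind it (arm.pinch_z is the distance from the TCP to the grasp point, in mm); z points along the fingers, y is the direction in which the jaws open and shut (so a half turn about z gives the same grasp; the last joint's range is limited). The gripper opens to 85 mm and grips with 20 to 120 N. Pads are 22 mm wide; open, the fingers measure 114 mm over their backs; the gripper's body (76 mm by 85 mm) begins 54 mm behind the grasp point. The pads swing forward as they close: fully open they stand 13 mm farther back than shut.
Start: joints at [-82.116, 12.427, 92.441, -0, 75.132, -6.429], TCP at [154.527, -605.607, 196.1] pointing down, gripper open.
Joint ranges: [-157.48, 157.48], [-44.54, 120.13], [17.64, 146.25], [-64.5, 244.5], [7.68, 150.69], [-147.95, 147.95]. Speed limits (degrees/s): [159.86, 159.86, 180, 180, 180, 180].

## Interface

Orientations are given as a 3x3 rotation matrix whose columns are the frame's x, y, z axes.
In Python, from rig import state, eyes, arm gives the robot as it stands.
- The arm moves only by the tool carry_out, never from a script. Its argument "moves" is a list of rows, each a list of 3 entries, a list of its own where there are three numbers: the shift along the world's x, y, z in units of 0.5 m (1.0 is 0.5 m), then the turn, a rotation vector about the world's x, y, z in units of 360 degrees (1.0 is 360 degrees), then the opening, from 0 (shut) to 1 (fully open). A call has 1 to 10 rows; each row is the pose to reach, as a shift and turn from the pose commanded when the call began, turning the shorter way round; what a row does not reach only later rows make up. A row lasts 1/10 s, in which the tool goes at most 50 mm and 8.59 degrees, less where a joint would pass 70% of its speed; a pose out of reach is approached as far as the arm can. A call with a number of a shift or a turn outside -1 to 1 is refused whole. A call with a gripper value outside its range is refused whole. The fingers move at their own pace and stop on an object; the grip force is fixed at half the most. Time passes only in rows, so rows that repeat a pose let the fingers close. It gives the time, the measured TCP pose, the force and the opening at its end, in the units of the state.
- state(): the state, without advancing time (a new reading comes with each control period).
- eyes.capture(name): name is "side" or "top" or "wrist"; returns a dict with "img" (480x640x3 uint8, red, green, blue), "vertical_fov" (degrees; the focal length in pixels is half the picture's height over the tangent of half this angle, whatever the lens; pixels are square), "cx", "cy" (the principal point, pixels), "k1" (the pictures are not rectified: a ray, as slopes to the right and down, at radius r is drawn at 1 + k1 r^2 times it, then the intrinsics apply), "xyz" and "rotation" of the camera in the world. Camera axes: x right, y down, z forward; pixel columns grow to the right and rows downward; lengths in mm; the calibration is good to about 2 mm. A picture is of the moment at which its call begins. There is no depth.
- arm.hand_in(): hands the job in, once; it reports no verdict.
The state is a dict: "clock": time; "joints": joint angles; "joint_velocities": joint speeds; "joint_efforts": joint torques, N m; "position": TCP position; "eef_rot": TCP orientation; "contact_force": force on the tool from outside, world axes, zero at the start; "ft_torque": the same for the moment, N m; "finger_gap": opening from 0.0 (shut) to 1.0 (fully open).
Only numpy, scipy, OpenCV 4.12 (cv2) and the standard library are available. Lean on these libraries where they do the work, as an engineer would, in place of code of your own. Each camera call takes 0.05 s, during which the arm holds its last target.

## Task

The blue fob is going out: with a fingertip, flick the six-lobed thumbwheel on the white key register counter-clockwise (seen from above), click by click, until its blue lobe rests at the red pointer, never past it, and then press the green button right down and let it spring back. Grip and lift nothing, do not press the button before blue is at the pointer, treat the register lightly so that it stays where it stands, and leave everything else on the counter alone.

Things in the scene. Friction and masses are not known exactly. Their poses are not given: they have to be found in the camera images.
- register: White key register, loose, 1.6 kg, 120 (x) by 210 (y) by 25 mm high, flat on the counter; pushed sideways with over about 7 N it slides. Origin: centre of its underside, +z up, +x away from the robot at yaw 0. On top: thumbwheel axle (vertical) at (0, +20) mm; red-capped pointer post, 14 mm square, top at 56 mm, at (0, +93) mm, so on the wheel's +y side; green button at (0, -72) mm.
- selector_hub (a point): Centre of the flat-lying thumbwheel, on its axle at mid-thickness, 43 mm above the counter. The wheel spans heights 34 to 52 mm (hub cap 56), free above the block's top by 9 mm. A dark hub of 20 mm radius has six lobes 60 degrees apart, 8 mm wide, round-ended, reaching 52 mm from the axle (40 mm clear between neighbouring ends): blue, then counter-clockwise white, orange, green, sand, dark red.
- blue_tip (a point): Outer end of the blue lobe, 52 mm from the axle at mid-thickness.
- selector (a joint): Turn of the wheel, rad, counter-clockwise from above; 0 = blue at pointer. Clicks every 1.047: it springs into the nearest click, but may stay put within 0.12 of midway. At a click a lobe is at the pointer and a gap faces the register's -x side. Starts near -2.09, -3.14 or -4.19. A lobe takes 2 to 4 N. A stroke along the -x side toward -y, in to 36 mm from the axle, takes one over.
- log_button (a joint): Travel of the green button, m: 0 up, 0.006 fully down. It springs back up; fully down takes 4 N.
- log_button_top (a point): Centre of the green button's top, 47 mm above the counter when up; 28 mm diameter, in a black round housing 44 mm across and 37 mm high above the counter.
- rack: Beech rack, fixed, 60 by 160 by 45 mm high, two slots holding fob and key upright. Origin: centre of its underside. Not to be touched.
- fob: Blue plastic fob, loose, upright in a slot of the rack; 8 by 36 by 73 mm high. Origin: its foot, 10 mm above the counter. Leave alone.
- key: Brass key, loose, upright in a slot of the rack; 8 by 30 by 68 mm high. Origin: its foot, 10 mm above the counter. Leave alone.
- padlock: Chrome padlock standing loose, 28 by 52 mm, 119 mm high with its shackle. Origin: centre of its underside. Leave alone.
- coaster: Black glass coaster, 96 mm diameter, 8 mm thick, loose. Origin: centre of its underside. Leave alone.
- token_box: Clear open box with tokens, 80 by 100 by 50 mm high, loose. Origin: centre of its underside. Leave alone.
- mug: White mug, 76 mm across, 90 mm high, loose. Origin: centre of its underside. Leave alone.
There are look-alikes about, which are no part of the job. There is more than one size of the register; the one meant has the size given above.

How it is judged:
By the outcome, as a careful person would: the job done as asked, in the order asked, and still so for the second after the job is handed in, with the robot touching nothing.
It also fails if it takes over 54 s, if anything falls off the work surface, if the arm or the gripper's body presses on something with over 40 N, if the wrist force passes 120 N, or if a joint passes its speed limit or range.

## Working session

There is one attempt and no reset: what is moved stays moved. The work goes in short steps, Python scripts to look and compute and a tool call to move; the robot and the scene stay as the last step left them, time stands still between calls to the robot, and variables do not carry over. Pictures are saved under pics/ and viewed, and the job is handed in when it is done.

Besides the shell and the picture viewer there is one more tool, called after "Request:" as name(argument=value, ...) on one line, values as JSON. carry_out: Moves the arm, as the interface text tells. Shifts and turns lie within -1 to 1; 1 stands for 0.5 m of shift or 360 degrees of turn. Its arguments: {"type":"object","properties":{"moves":{"type":"array","items":{"type":"array"}}},"required":["moves"]}

```bash
mkdir -p pics; cat > h.py <<'E'
import numpy as np, cv2, pickle
def save(c,n):
    cv2.imwrite(f'pics/{n}.png',c['img'][:,:,::-1]); pickle.dump(c,open(f'pics/{n}.pkl','wb'))
def load(n): return pickle.load(open(f'pics/{n}.pkl','rb'))
def K(c):
    f=240/np.tan(np.radians(c['vertical_fov']/2)); return f
def ray(c,u,v):
    f=K(c); x=(u-c['cx'])/f; y=(v-c['cy'])/f; rd=np.hypot(x,y); r=rd
    for _ in range(30): r=rd/(1+c['k1']*r*r)
    s=r/rd if rd>0 else 1
    d=np.array(c['rotation'])@np.array([x*s,y*s,1]); return np.array(c['xyz'],float),d/np.linalg.norm(d)
def plane(c,u,v,z):
    o,d=ray(c,u,v); return o+d*(z-o[2])/d[2]
def proj(c,p):
    q=np.array(c['rotation']).T@(np.array(p,float)-np.array(c['xyz'])); x,y=q[:2]/q[2]; r2=x*x+y*y; s=1+c['k1']*r2
    return c['cx']+K(c)*x*s, c['cy']+K(c)*y*s
def tri(l):
    A=np.zeros((3,3));b=np.zeros(3)
    for c,u,v in l:
        o,d=ray(c,u,v); M=np.eye(3)-np.outer(d,d); A+=M;b+=M@o
    p=np.linalg.solve(A,b); return p,[np.linalg.norm(np.cross(p-ray(*t)[0],ray(*t)[1])) for t in l]
E
python3 - <<'E'
from h import *
from rig import state,eyes,arm
for n in('top','side','wrist'):
    c=eyes.capture(n); save(c,n+'0'); print(n,c['xyz'],np.round(c['rotation'],3).tolist(),c['vertical_fov'],c['k1'],c['cx'],c['cy'])
print(state()); print(arm.pinch_z)
E
```

```text
top [ 335.78444811  -55.57830847 1235.84772525] [[-0.0, -0.993, 0.115], [-1.0, -0.001, -0.013], [0.013, -0.115, -0.993]] 49.2120200676819 -0.12465351433494783 319.08882880838996 242.30062566231084
side [ 254.88630494 1142.84184238  841.19876171] [[-0.977, -0.135, 0.165], [-0.212, 0.529, -0.822], [0.024, -0.838, -0.545]] 49.56411693756822 0.04860306473137165 323.99310573306917 234.95567196018823
wrist [ 235.08457469 -584.8134816   371.96889729] [[0.246, -0.919, -0.309], [-0.969, -0.234, -0.077], [-0.002, 0.318, -0.948]] 67.55769059826841 -8.125727813727818e-05 313.970111442022 244.5749567819788
{'clock': 0.15, 'joints': array([-8.21161019e+01,  1.24665912e+01,  9.25117041e+01,  4.23461890e-04,
        7.51323792e+01, -6.42999654e+00]), 'joint_velocities': array([ 0.02945211, -0.13246535, -0.31397107,  0.00438937,  0.02046889,
       -0.03346596]), 'joint_efforts': array([ 3.83762210e-05, -3.97449982e+01, -3.04414308e+01, -1.16841916e-04,
        5.86841270e-03, -2.58158908e-07]), 'position': array([ 154.43034167, -604.87394936,  195.03128853]), 'eef_rot': array([[ 9.68956303e-01,  2.47231908e-01, -2.57879072e-04],
       [ 2.47231941e-01, -9.68954438e-01,  1.91435664e-03],
       [ 2.23416972e-04, -1.91868387e-03, -9.99998134e-01]]), 'contact_force': array([ 0.08283607, -0.41601058, -0.11083629]), 'ft_torque': array([-0.06712622, -0.02478001, -0.06260001]), 'finger_gap': 0.9956897085691065}
18.700000000000003
```

View pics/top0.png

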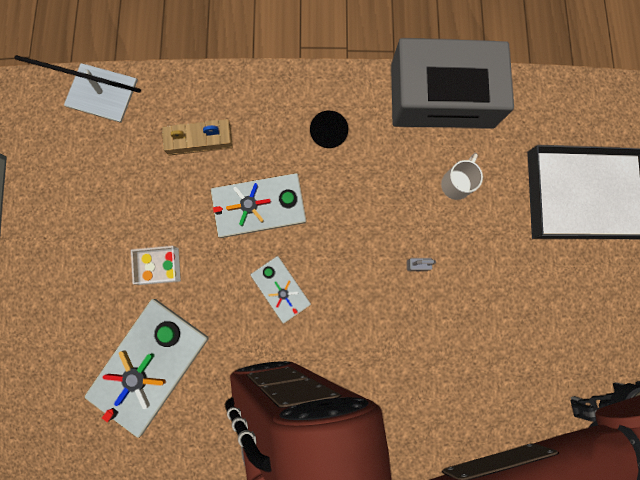

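View pics/side0.png

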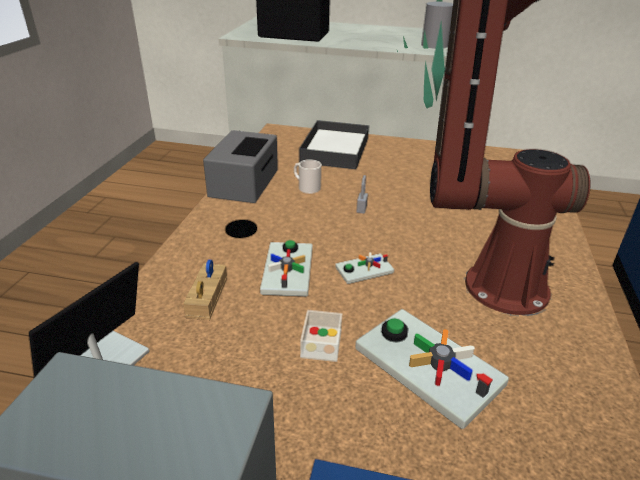

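The top view shows three registers: middle (258,205), small (280,290) and large (146,368). I'll measure each one to pick by size.

```bash
python3 - <<'E'
from h import *
c=load('top0'); im=c['img']; hsv=cv2.cvtColor(im,cv2.COLOR_RGB2HSV)
w=((hsv[:,:,1]<45)&(hsv[:,:,2]>140)).astype(np.uint8)
w=cv2.morphologyEx(w,cv2.MORPH_CLOSE,np.ones((3,3)))
cs,_=cv2.findContours(w,cv2.RETR_EXTERNAL,cv2.CHAIN_APPROX_NONE)
for k in cs:
    if cv2.contourArea(k)<900: continue
    r=cv2.minAreaRect(cv2.convexHull(k)); b=cv2.boxPoints(r); P=np.array([plane(c,*p,25)for p in b])
    print(np.round(r[0]),np.round(b).tolist(),'L',np.round(np.linalg.norm(P-np.roll(P,-1,0),axis=1)),'cen',np.round(P.mean(0)))
s=load('side0')
big=cv2.resize(im[160:250,195:320,::-1],None,fx=6,fy=6,interpolation=cv2.INTER_CUBIC)
cv2.imwrite('pics/crop_t.png',big)
cv2.imwrite('pics/crop_s.png',cv2.resize(s['img'][225:305,250:330,::-1],None,fx=7,fy=7,interpolation=cv2.INTER_CUBIC))
E
```

```text
[145. 368.] [[82.0, 399.0], [151.0, 298.0], [208.0, 337.0], [138.0, 437.0]] L [286. 160. 282. 160.] cen [184. 332.  25.]
[280. 289.] [[250.0, 274.0], [277.0, 255.0], [311.0, 304.0], [283.0, 323.0]] L [ 78. 137.  77. 136.] cen [368.  19.  25.]
[155. 265.] [[130.0, 250.0], [177.0, 245.0], [180.0, 281.0], [133.0, 285.0]] L [114.  83. 113.  83.] cen [422. 313.  25.]
[258. 205.] [[210.0, 188.0], [297.0, 173.0], [306.0, 221.0], [218.0, 237.0]] L [210. 119. 207. 119.] cen [565.  74.  25.]
[589. 193.] [[539.0, 153.0], [639.0, 153.0], [639.0, 233.0], [539.0, 233.0]] L [273. 206. 265. 199.] cen [ 601. -739.   25.]
[97. 98.] [[63.0, 106.0], [72.0, 74.0], [131.0, 90.0], [122.0, 122.0]] L [ 85. 164.  83. 162.] cen [836. 480.  25.]
```

View pics/crop_t.png

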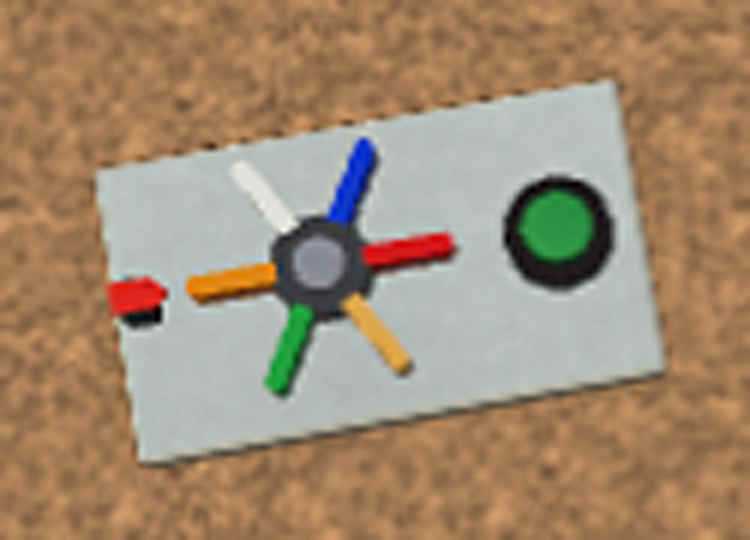

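View pics/crop_s.png

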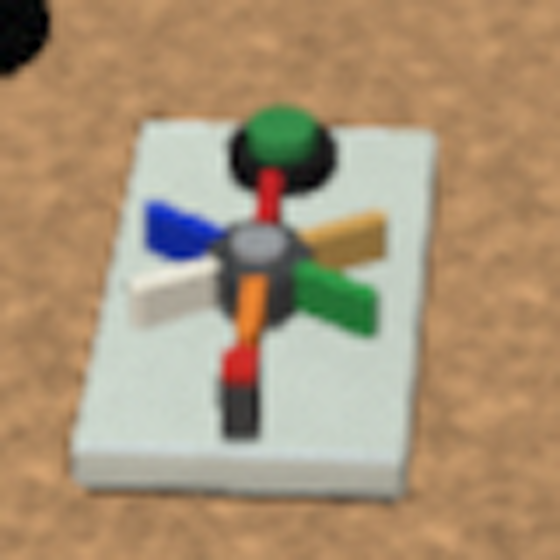

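View pics/wrist0.png

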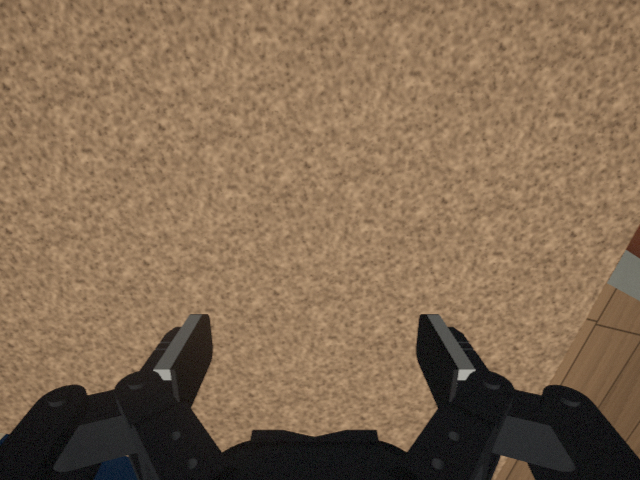

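The middle register measures 209 x 119 mm, so it's the right one. The small one is 137 x 78 and the large one 284 x 160. Orange is at its pointer and blue is two clicks clockwise of it, so two counter-clockwise clicks are needed. Next I'll triangulate the hub, button and pointer.

```bash
cat > m.py <<'E'
from h import *
def cent(im,f,box):
    h=cv2.cvtColor(im,cv2.COLOR_RGB2HSV).astype(int); m=f(h[:,:,0],h[:,:,1],h[:,:,2]).astype(np.uint8)
    z=np.zeros_like(m); u0,v0,u1,v1=box; z[v0:v1,u0:u1]=m[v0:v1,u0:u1]
    n,l,st,ce=cv2.connectedComponentsWithStats(z); k=1+np.argmax(st[1:,4]); return ce[k],st[k,4]
green=lambda H,S,V:(H>50)&(H<75)&(S>120)&(V>60)
blue=lambda H,S,V:(H>110)&(H<130)&(S>150)&(V>80)
cap=lambda H,S,V:(H>105)&(H<135)&(S>15)&(S<60)&(V>90)
red=lambda H,S,V:((H<6)|(H>174))&(S>180)&(V>120)
E
python3 - <<'E'
from m import *
t=load('top0');s=load('side0')
for nm,f,bt,bs in [('button',green,(275,185,305,212),(270,235,305,252)),('cap',cap,(238,194,262,215),(278,252,300,268)),('ptr',red,(208,200,226,215),(280,270,290,282)),('blue',blue,(245,180,262,200),(268,250,288,266))]:
    (a,na),(b,nb)=cent(t['img'],f,bt),cent(s['img'],f,bs)
    p,e=tri([(t,*a),(s,*b)]); print(nm,np.round(a,1),na,np.round(b,1),nb,np.round(p,1),np.round(e,1))
print('hub on z56',plane(t,248.2,203.7,56),'btn z47',plane(t,287.7,197.8,47))
E
```

```text
button [287.3 197.3] 118 [289.6 244.1] 61 [579.5   3.   39. ] [0.1 0.1]
cap [247.5 203.1] 55 [278. 255.] 1 [573.   94.4  63.2] [11.7 11.7]
ptr [217.  208.9] 40 [283.7 276.8] 19 [549.9 164.   52.2] [0.1 0.1]
blue [253.2 190.3] 54 [274.9 257.9] 52 [596.2  82.4  44.4] [1.3 1.3]
hub on z56 [561.1311108   91.66071159  56.        ] btn z47 [576.74493068   1.71961365  47.        ]
```

Request:
carry_out(moves=[[[0.445,0.666,0.11],[0,0,-0.0136],0],[[0.445,0.666,0.11],[0,0,-0.0136],0],[[0.445,0.666,0.11],[0,0,-0.0136],0],[[0.445,0.666,0.11],[0,0,-0.0136],0],[[0.445,0.666,0.11],[0,0,-0.0136],0],[[0.445,0.666,0.11],[0,0,-0.0136],0],[[0.445,0.666,0.11],[0,0,-0.0136],0],[[0.445,0.666,0.11],[0,0,-0.0136],0],[[0.445,0.666,0.11],[0,0,-0.0136],0],[[0.445,0.666,0.11],[0,0,-0.0136],0]])

```text
clock: 1.15
position: [377.6, -271.6, 251.2]
eef_rot: [[0.986, 0.167, 0.0], [0.167, -0.986, -0.001], [-0.0, 0.001, -1.0]]
contact_force: [0.5, -1.2, 0.1]
finger_gap: -0.001
```

Request:
carry_out(moves=[[[0.445,0.666,0],[0,0,0],0],[[0.445,0.666,0],[0,0,0],0],[[0.445,0.666,0],[0,0,0],0],[[0.445,0.666,0],[0,0,0],0],[[0.445,0.666,0],[0,0,0],0],[[0.445,0.666,0],[0,0,0],0],[[0.445,0.666,0],[0,0,0],0],[[0.445,0.666,0],[0,0,0],0],[[0.445,0.666,0],[0,0,0],0],[[0.445,0.666,0],[0,0,0],0]])

```text
clock: 2.15
position: [599.6, 59.3, 249.7]
eef_rot: [[0.987, 0.164, -0.002], [0.164, -0.987, -0.001], [-0.003, 0.001, -1.0]]
contact_force: [0.4, 0.2, -0.7]
finger_gap: -0.0
```

```bash
python3 - <<'E'
from m import *
from rig import state,eyes,arm
c=eyes.capture('wrist');save(c,'w1');st=state();print(st['clock'],st['position'],st['eef_rot'],st['finger_gap'],st['contact_force'],c['xyz'])
E
```

```text
2.2 [599.18218252  58.5850396  250.0075232 ] [[ 9.86738916e-01  1.62300996e-01 -2.16771445e-03]
 [ 1.62298952e-01 -9.86741032e-01 -1.08902844e-03]
 [-2.31572319e-03  7.22768957e-04 -9.99997058e-01]] -0.0033280075932649914 [-0.08161281 -0.34898577 -1.10636206] [682.07143821  72.97558842 426.51966175]
```

View pics/w1.png

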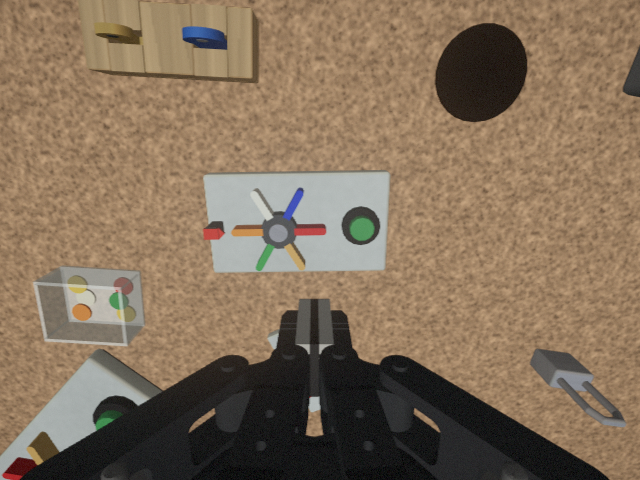

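w1 shows the register from above: hub cap (278,232), blue lobe (293,205), orange at the pointer (248,231), pointer cap (213,231) and button (361,228). The shut fingertip is about 18 mm wide across the jaws. Now I'll triangulate w1 with the top and side views.

```bash
python3 - <<'E'
from m import *
t=load('top0');s=load('side0');w=load('w1');im=w['img']
for nm,f,bw in [('button',green,(340,205,382,248)),('cap',cap,(264,218,293,247)),('ptr',red,(200,220,226,242)),('blue',blue,(283,185,305,222))]:
    a,n=cent(im,f,bw); print(nm,np.round(a,1),n)
    for z in (47,56,43,52): print('   ',z,np.round(plane(w,*a,z)[:2],1),end='')
    print()
# top centers
tb,_=cent(t['img'],green,(275,185,305,212)); tc,_=cent(t['img'],cap,(238,194,262,215)); tp,_=cent(t['img'],red,(208,200,226,215))
for nm,f,bw,a in [('button',green,(340,205,382,248),tb),('cap',cap,(264,218,293,247),tc)]:
    b,n=cent(im,f,bw); print(nm,[np.round(x,1) for x in tri([(t,*a),(w,*b)])])
h=cv2.cvtColor(im,cv2.COLOR_RGB2HSV); print(h[231,278],h[228,361],h[231,213])
# register outline
m=((h[:,:,1]<45)&(h[:,:,2]>140)).astype(np.uint8); m[:165]=0;m[280:]=0;m[:,:195]=0;m[:,400:]=0
k=max(cv2.findContours(m,0,1)[0],key=cv2.contourArea); q=cv2.approxPolyDP(cv2.convexHull(k),8,True)[:,0]
for p in q: print(p,np.round(plane(w,*p,25),1))
cv2.imwrite('pics/cw1.png',cv2.resize(im[160:285,190:405,::-1],None,fx=3.6,fy=3.6,interpolation=cv2.INTER_CUBIC))
E
```

```text
Traceback (most recent call last):
  File "m.py", line 5, in cent
    n,l,st,ce=cv2.connectedComponentsWithStats(z); k=1+np.argmax(st[1:,4]); return ce[k],st[k,4]
                                                       ~~~~~~~~~^^^^^^^^^^
ValueError: attempt to get argmax of an empty sequence
```

```bash
python3 - <<'E'
from m import *
t=load('top0');w=load('w1');im=w['img']
h=cv2.cvtColor(im,cv2.COLOR_RGB2HSV); print(h[231,278],h[228,361],h[231,213],h[205,294])
gw=lambda H,S,V:(H>45)&(H<85)&(S>80)&(V>60)
cw=lambda H,S,V:(V>110)&(S<60)
rw=lambda H,S,V:((H<8)|(H>172))&(S>140)
for nm,f,bw,z,g,bt in [('button',gw,(340,205,382,248),47,green,(275,185,305,212)),('cap',cw,(266,221,291,244),56,cap,(238,194,262,215)),('ptr',rw,(200,220,226,242),54,red,(208,200,226,215))]:
    a,n=cent(im,f,bw); b,_=cent(t['img'],g,bt)
    print(nm,np.round(a,1),n,np.round(plane(w,*a,z),1),'tri',[np.round(x,1) for x in tri([(t,*b),(w,*a)])])
m=((h[:,:,1]<45)&(h[:,:,2]>140)).astype(np.uint8); m[:165]=0;m[280:]=0;m[:,:195]=0;m[:,400:]=0
k=max(cv2.findContours(m,0,1)[0],key=cv2.contourArea); q=cv2.approxPolyDP(cv2.convexHull(k),8,True)[:,0]
for p in q: print(p,np.round(plane(w,*map(float,p),25),1))
cv2.imwrite('pics/cw1.png',cv2.resize(im[160:285,190:405,::-1],None,fx=3.6,fy=3.6,interpolation=cv2.INTER_CUBIC))
E
```

```text
[110  15 154] [ 65 114 150] [  2 166 192] [116 165 184]
button [361.4 228.4] 473 [582.3   3.2  47. ] tri [array([579.8,   2.3,  38.8]), array([0.7, 0.7])]
cap [277.9 232.8] 272 [565.1  92.7  56. ] tri [array([563.6,  93.4,  51.2]), array([0.4, 0.4])]
ptr [212.2 233.5] 189 [552.2 163.   54. ] tri [array([550.4, 164.5,  48.8]), array([0.2, 0.2])]
[389 173] [643.9 -17.9  25. ]
[384 269] [530.8 -38.2  25. ]
[214 270] [496.1 164.5  25. ]
[204 175] [608.4 184.   25. ]
```

View pics/cw1.png

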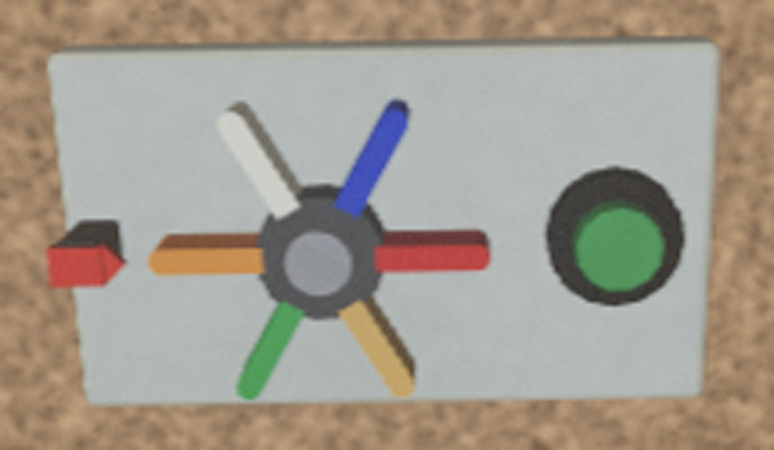

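The wrist and top views differ by 3–4 mm in x. I'll hover low beside the wheel so the fingertip and hub share one image and I can measure relative to the tip.

Request:
carry_out(moves=[[[-0.23,0.036,0],[0,0,0],0],[[-0.23,0.036,0],[0,0,0],0],[[-0.23,0.036,0],[0,0,0],0],[[-0.23,0.036,-0.322],[0,0,0],0],[[-0.23,0.036,-0.322],[0,0,0],0],[[-0.23,0.036,-0.322],[0,0,0],0],[[-0.23,0.036,-0.322],[0,0,0],0],[[-0.23,0.036,-0.322],[0,0,0],0],[[-0.23,0.036,-0.322],[0,0,0],0]])

```text
clock: 3.1
position: [486.6, 77.5, 92.5]
eef_rot: [[0.987, 0.162, 0.004], [0.162, -0.987, -0.0], [0.004, 0.001, -1.0]]
contact_force: [0.9, -0.3, 0.2]
finger_gap: 0.001
```

```bash
python3 - <<'E'
from m import *
from rig import state,eyes,arm
c=eyes.capture('wrist');save(c,'w2');s=eyes.capture('side');save(s,'s2');st=state();print(st['clock'],st['position'],st['finger_gap'],st['contact_force'],c['xyz'])
print('tip',proj(c,st['position']),'side tip',proj(s,st['position']))
cv2.imwrite('pics/cs2.png',cv2.resize(s['img'][170:310,230:400,::-1],None,fx=4,fy=4,interpolation=cv2.INTER_CUBIC))
E
```

```text
3.2 [487.61691582  77.9961747   93.48905336] 0.00013793266196528479 [0.1064791  0.50768847 0.74368606] [567.96122108  90.87015554 269.83349009]
tip (np.float64(313.1671790252087), np.float64(284.91739500118547)) side tip (np.float64(316.4003297938198), np.float64(247.42809836314038))
```

View pics/w2.png

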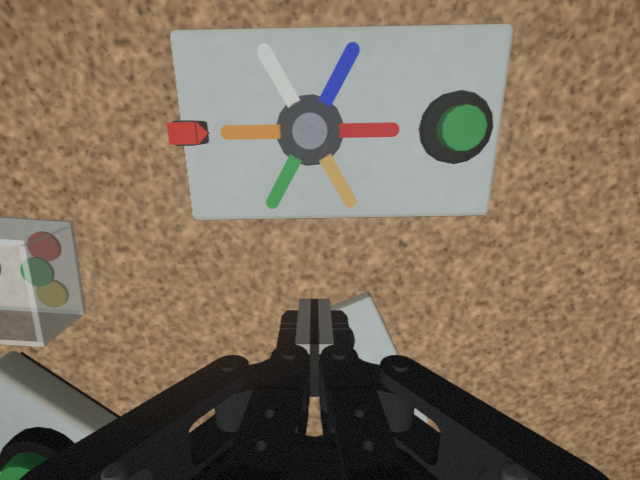

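View pics/cs2.png

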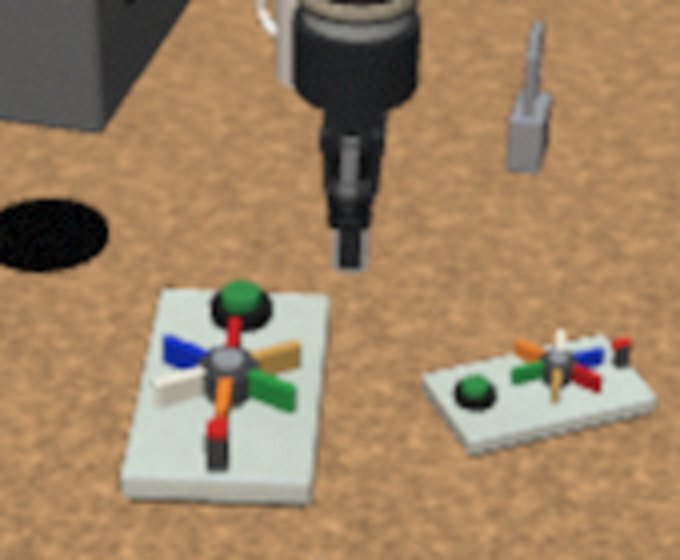

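```bash
python3 - <<'E'
from m import *
w=load('w2');s=load('s2');im=w['img'];w1=load('w1')
gw=lambda H,S,V:(H>45)&(H<85)&(S>80)&(V>60)
cw=lambda H,S,V:(V>110)&(S<60)
rw=lambda H,S,V:((H<8)|(H>172))&(S>140)
S={'button':(289.6,244.1),'cap':(287.2,259.5),'ptr':(283.7,276.8)}
W1={'button':(361.4,228.4),'cap':(277.9,232.8),'ptr':(212.2,233.5)}
for nm,f,bw,z in [('button',gw,(435,95,490,158),47),('cap',cw,(290,112,329,150),56),('ptr',rw,(165,115,215,150),56)]:
    a,n=cent(im,f,bw)
    print(nm,np.round(a,1),n,np.round(plane(w,*a,z),1),'tri w-s',[np.round(x,1) for x in tri([(w,*a),(s,*S[nm])])],'w1-w2',[np.round(x,1) for x in tri([(w,*a),(w1,*W1[nm])])])
print('tip tri',tri([(w,314.5,299),(s,317.5,237.5)]))
for z in (93,100,110,120): print(z,plane(w,314.5,299,z),plane(s,317.5,237.5,z))
h=cv2.cvtColor(im,cv2.COLOR_RGB2HSV)
m=((h[:,:,1]<45)&(h[:,:,2]>140)).astype(np.uint8); m[225:]=0;m[:,:165]=0;m[:,515:]=0
k=max(cv2.findContours(m,0,1)[0],key=cv2.contourArea); q=cv2.approxPolyDP(cv2.convexHull(k),12,True)[:,0]
P=[plane(w,*map(float,p),25) for p in q]; print(q.tolist(),np.round(P,1).tolist(),[np.linalg.norm(P[i]-P[i-1])for i in range(len(P))])
cv2.imwrite('pics/ct2.png',cv2.resize(im[270:420,240:400,::-1],None,fx=4,fy=4,interpolation=cv2.INTER_CUBIC))
cv2.imwrite('pics/cst2.png',cv2.resize(s['img'][170:250,290:350,::-1],None,fx=7,fy=7,interpolation=cv2.INTER_CUBIC))
E
```

```text
button [461.7 127.2] 1872 [581.2   4.4  47. ] tri w-s [array([5.81e+02, 3.00e-01, 3.70e+01]), array([0.8, 0.8])] w1-w2 [array([581.3,   2.7,  43. ]), array([0.2, 0.2])]
cap [309.3 130.4] 1028 [565.   92.9  56. ] tri w-s [array([563.1,  92.4,  52.4]), array([1.9, 1.9])] w1-w2 [array([565. ,  92.8,  55.4]), array([0.1, 0.1])]
ptr [185.4 132.6] 780 [552.4 162.2  56. ] tri w-s [array([551.2, 163.4,  51.7]), array([1., 1.])] w1-w2 [array([552.3, 162.9,  54.3]), array([0.1, 0.1])]
tip tri (array([489.00524174,  76.2958135 , 120.11773345]), [np.float64(3.823529274458766), np.float64(3.823529274458689)])
93 [479.19343782  75.88740623  93.        ] [495.26891687  31.83975074  93.        ]
100 [482.70733376  76.48050229 100.        ] [493.01994458  42.23406712 100.        ]
110 [487.72718511  77.32778236 110.        ] [489.80712702  57.08309052 110.        ]
120 [492.74703645  78.17506244 120.        ] [486.59430946  71.93211391 120.        ]
[[512, 26], [484, 214], [194, 218], [172, 31]] [[642.9, -17.2, 25.0], [529.2, -36.2, 25.0], [493.7, 163.8, 25.0], [607.4, 183.4, 25.0]] [np.float64(203.72706553142172), np.float64(115.26973710752007), np.float64(203.11811320687676), np.float64(115.4223504963417)]
```

View pics/ct2.png

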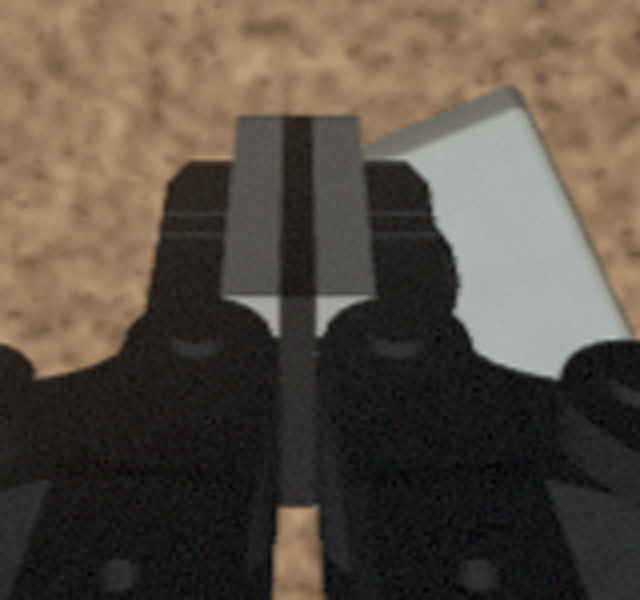

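View pics/cst2.png

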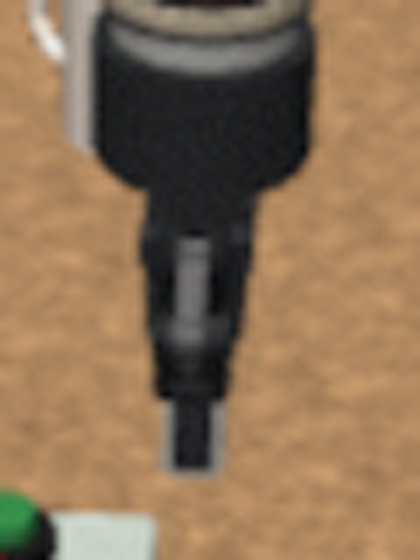

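The visible fingertip sits at about z=125–130, roughly 30 mm above the reported TCP (93). That holds in both the wrist and side views. I'll resolve it safely by lowering beside the register, clear of it, and looking again.

Request:
carry_out(moves=[[[0,0,-0.05],[0,0,0],0],[[0,0,-0.1],[0,0,0],0],[[0,0,-0.1],[0,0,0],0],[[0,0,-0.1],[0,0,0],0]])

```text
clock: 3.6
position: [485.8, 78.5, 41.7]
eef_rot: [[0.986, 0.164, 0.002], [0.164, -0.986, 0.0], [0.002, 0.0, -1.0]]
contact_force: [0.9, 0.2, -0.1]
finger_gap: 0.0
```

```bash
python3 - <<'E'
from m import *
from rig import state,eyes,arm
c=eyes.capture('wrist');save(c,'w3');s=eyes.capture('side');save(s,'s3');st=state();print(st['clock'],st['position'],st['contact_force'],c['xyz'],st['joints'])
p=st['position'];print('side tip',proj(s,p),proj(s,p+[0,0,30]))
cv2.imwrite('pics/cs3.png',cv2.resize(s['img'][190:310,240:340,::-1],None,fx=5,fy=5,interpolation=cv2.INTER_CUBIC))
E
```

```text
3.7 [486.72154506  78.45751546  42.39460482] [-0.38443735 -0.34052168  0.42218072] [567.49225794  91.95260812 218.92488966] [ 9.95165791e-01  7.42791081e+00  1.16602829e+02 -1.57589987e-03
  5.57283187e+01  8.15717586e+01]
side tip (np.float64(316.3849199883036), np.float64(263.8205008709768)) (np.float64(316.5702183773027), np.float64(254.36469593231996))
```

View pics/cs3.png

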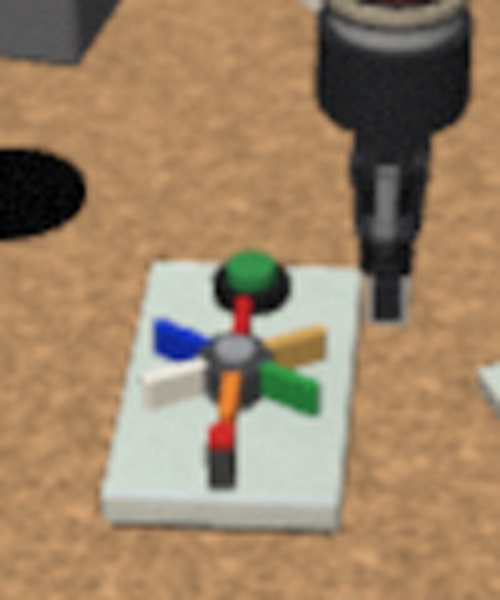

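View pics/w3.png

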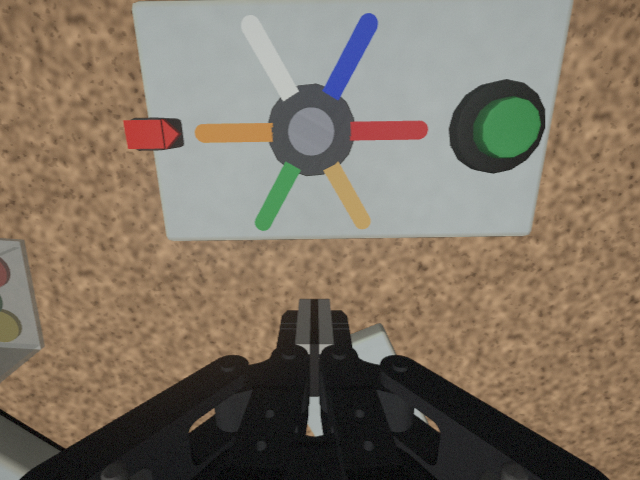

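The visible tip looks like z≈72 while the TCP reads 42. A gentle stroke at this height is harmless either way, so it will show which height is real.

Request:
carry_out(moves=[[[0.02,0.003,0],[0,0,0],0],[[0.045,0.008,0],[0,0,0],0],[[0.073,0.013,0],[0,0,0],0],[[0.073,0.013,0],[0,0,0],0],[[0.079,0.002,0],[0,0,0],0],[[0.079,0.002,0],[0,0,0],0]])

```text
clock: 4.3
position: [524.2, 78.8, 40.1]
eef_rot: [[0.987, 0.163, -0.0], [0.163, -0.987, -0.0], [-0.0, 0.0, -1.0]]
contact_force: [-0.4, 0.5, -0.4]
finger_gap: -0.002
```

```bash
python3 - <<'E'
from m import *
from rig import state,eyes,arm
c=eyes.capture('wrist');save(c,'w4');s=eyes.capture('side');save(s,'s4');st=state();print(st['clock'],st['position'],st['contact_force'],st['joint_velocities'])
a=cv2.resize(s['img'][190:310,240:340,::-1],None,fx=4,fy=4,interpolation=cv2.INTER_CUBIC)
b=c['img'][:,160:480,::-1]
cv2.imwrite('pics/c4.png',np.hstack([a,b]))
E
```

```text
4.4 [523.5532549   79.12179433  39.90727295] [-0.34637802  0.31064701 -0.13870764] [ 0.26591935 -0.20310821  0.23698612  0.18709025 -0.01734113  0.09254879]
```

View pics/c4.png

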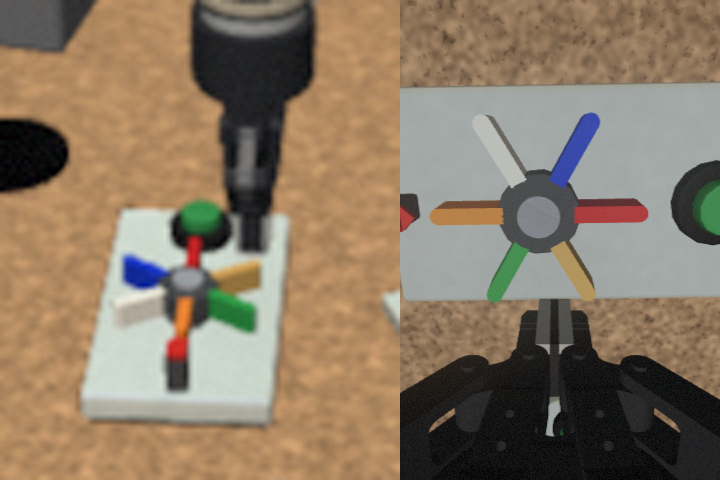

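Request:
carry_out(moves=[[[0.008,-0.008,0],[0,0,0],0],[[0.016,-0.016,0],[0,0,0],0],[[0.024,-0.024,0],[0,0,0],0],[[0.032,-0.031,0],[0,0,0],0],[[0.032,-0.031,0],[0,0,0],0]])

```text
clock: 4.9
position: [541.0, 63.3, 40.3]
eef_rot: [[0.987, 0.163, 0.001], [0.163, -0.987, -0.0], [0.001, 0.0, -1.0]]
contact_force: [-0.4, -0.6, 0.0]
finger_gap: 0.001
```

```bash
python3 - <<'E'
from m import *
from rig import state,eyes,arm
c=eyes.capture('wrist');save(c,'w5');s=eyes.capture('side');save(s,'s5');st=state();print(st['clock'],st['position'],st['contact_force'])
a=cv2.resize(s['img'][190:310,240:340,::-1],None,fx=4,fy=4,interpolation=cv2.INTER_CUBIC)
b=c['img'][:,160:480,::-1]
cv2.imwrite('pics/c5.png',np.hstack([a,b]))
E
```

```text
5.0 [540.11702935  63.7363617   40.07555682] [ 0.45645187  0.06607703 -0.46265919]
```

View pics/c5.png

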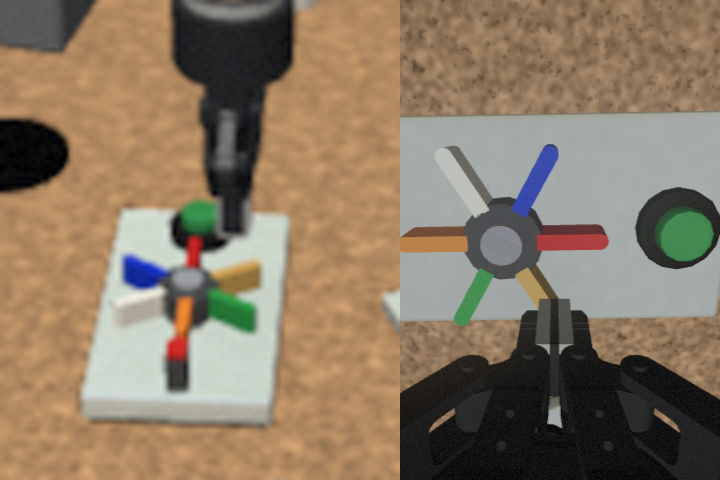

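The wheel didn't move, so the visible tip height is the true one: the real tip is about 36 mm above the reported TCP. I'll back out and lower so the tip itself is at about z=40.

Request:
carry_out(moves=[[[-0.05,0.013,0],[0,0,0],0],[[-0.111,0.029,0],[0,0,0],0],[[-0.111,0.029,0],[0,0,0],0],[[-0.111,0.029,-0.03],[0,0,0],0],[[-0.111,0.029,-0.05],[0,0,0],0],[[-0.111,0.029,-0.07],[0,0,0],0],[[-0.111,0.029,-0.07],[0,0,0],0]])

```text
clock: 5.7
position: [483.1, 78.3, 3.4]
eef_rot: [[0.987, 0.164, -0.004], [0.164, -0.987, -0.0], [-0.004, -0.001, -1.0]]
contact_force: [-0.4, 0.3, 0.1]
finger_gap: -0.002
```

```bash
python3 - <<'E'
from m import *
from rig import state,eyes,arm
c=eyes.capture('wrist');save(c,'w6');s=eyes.capture('side');save(s,'s6');st=state();print(st['clock'],st['position'],st['contact_force'])
a=cv2.resize(s['img'][190:310,240:340,::-1],None,fx=4,fy=4,interpolation=cv2.INTER_CUBIC)
b=c['img'][:,160:480,::-1]
cv2.imwrite('pics/c6.png',np.hstack([a,b]))
p=np.array(st['position'])
for dz in(30,33,36,39): print(dz,proj(s,p+[-1.1,6.6,dz]),proj(c,p+[10.9,1.8,dz]))
E
```

```text
5.8 [484.45995705  78.31981828   4.69954368] [-0.07530429 -0.8075475  -0.12483374]
30 (np.float64(317.04328768903883), np.float64(267.8410757731311)) (np.float64(314.1313407856017), np.float64(291.0270563363847))
33 (np.float64(317.06245451927754), np.float64(266.90933340455274)) (np.float64(314.13245349832283), np.float64(294.05726608570643))
36 (np.float64(317.08166545135634), np.float64(265.97535172380145)) (np.float64(314.1336069865289), np.float64(297.1985230223145))
39 (np.float64(317.1009206552069), np.float64(265.039121768446)) (np.float64(314.13480353334126), np.float64(300.45704522989456))
```

View pics/c6.png

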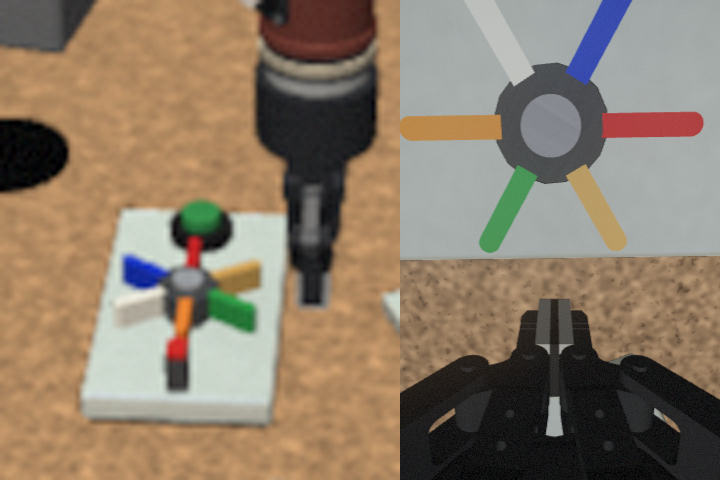

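Request:
carry_out(moves=[[[0,0,0.01],[0,0,0],0],[[0.03,0.006,0.01],[0,0,0],0],[[0.055,0.011,0.01],[0,0,0],0],[[0.078,0.015,0.01],[0,0,0],0],[[0.078,0.015,0.01],[0,0,0],0],[[0.084,0.007,0.01],[0,0,0],0],[[0.09,0,0.01],[0,0,0],0],[[0.09,0,0.01],[0,0,0],0]])

```text
clock: 6.6
position: [529.2, 78.2, 10.0]
eef_rot: [[0.987, 0.163, -0.001], [0.163, -0.987, 0.0], [-0.001, -0.0, -1.0]]
contact_force: [-0.4, 2.1, 1.1]
finger_gap: 0.002
```

```bash
python3 - <<'E'
from m import *
from rig import state,eyes,arm
c=eyes.capture('wrist');save(c,'w7');s=eyes.capture('side');save(s,'s7');st=state();print(st['clock'],st['position'],st['contact_force'])
a=cv2.resize(s['img'][190:310,240:340,::-1],None,fx=4,fy=4,interpolation=cv2.INTER_CUBIC)
b=c['img'][:,160:480,::-1]
cv2.imwrite('pics/c7.png',np.hstack([a,b]))
E
```

```text
6.7 [529.09529432  78.28632481  10.06549594] [-1.12518491  1.5572303   1.68823883]
```

View pics/c7.png

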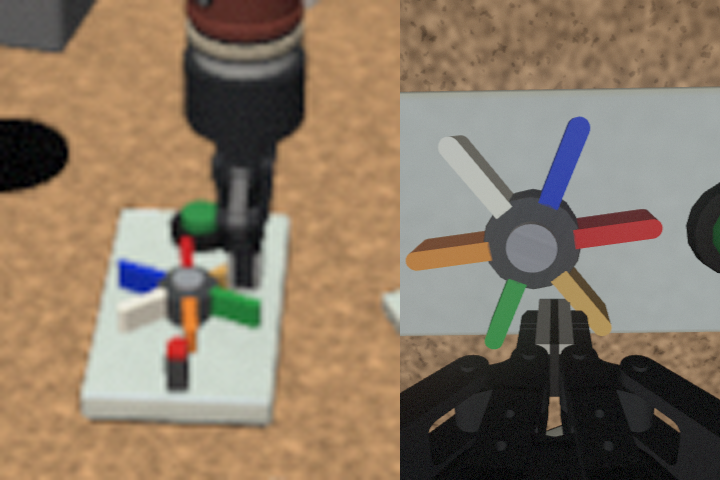

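The wheel is turning under about 2 N, so the tip is truly engaged. I'll continue the stroke.

Request:
carry_out(moves=[[[0.005,-0.006,0],[0,0,0],0],[[0.01,-0.012,0],[0,0,0],0],[[0.015,-0.018,0],[0,0,0],0],[[0.02,-0.024,0],[0,0,0],0],[[0.025,-0.03,0],[0,0,0],0],[[0.029,-0.035,0],[0,0,0],0],[[0.029,-0.035,0],[0,0,0],0]])

```text
clock: 7.4
position: [545.6, 59.6, 10.5]
eef_rot: [[0.987, 0.164, 0.003], [0.164, -0.987, -0.002], [0.002, 0.002, -1.0]]
contact_force: [2.0, -1.5, -0.9]
finger_gap: 0.001
```

```bash
cat > look.py <<'E'
from m import *
import sys
from rig import state,eyes,arm
n=sys.argv[1]
c=eyes.capture('wrist');save(c,'w'+n);s=eyes.capture('side');save(s,'s'+n);st=state();print(st['clock'],st['position'],st['contact_force'])
a=cv2.resize(s['img'][190:310,240:340,::-1],None,fx=4,fy=4,interpolation=cv2.INTER_CUBIC)
cv2.imwrite(f'pics/c{n}.png',np.hstack([a,c['img'][:,160:480,::-1]]))
E
python3 look.py 8
```

```text
7.5 [545.01698373  60.12546087  10.38486859] [ 1.04588599 -1.55409379 -0.22213253]
```

View pics/c8.png

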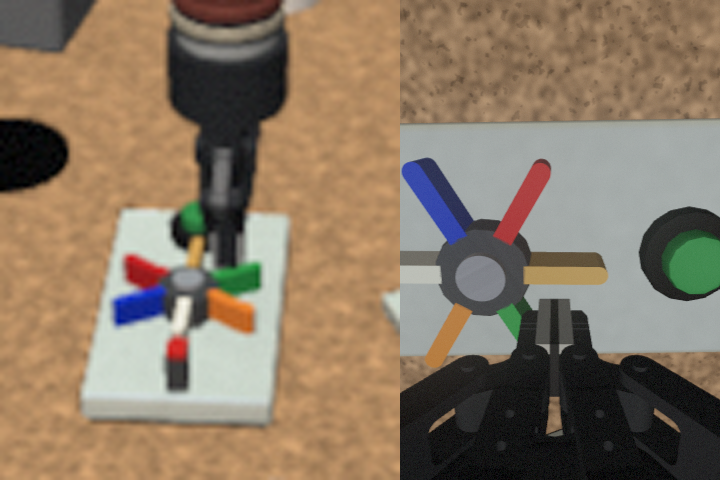

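White is now at the pointer after one click. I'll ease off the trailing lobe, lift, go back over the next gap and look.

Request:
carry_out(moves=[[[0.003,-0.016,0],[0,0,0],0],[[0.003,-0.016,0],[0,0,0],0],[[0.003,-0.016,0.03],[0,0,0],0],[[0.003,-0.016,0.07],[0,0,0],0],[[-0.02,0.025,0.07],[0,0,0],0],[[-0.041,0.05,0.07],[0,0,0],0],[[-0.041,0.05,0.07],[0,0,0],0]])

```text
clock: 8.2
position: [521.2, 87.4, 44.9]
eef_rot: [[0.986, 0.166, -0.002], [0.166, -0.986, 0.0], [-0.002, -0.001, -1.0]]
contact_force: [0.5, -0.4, -0.7]
finger_gap: -0.002
```

```bash
python3 look.py 9; python3 - <<'E'
from m import *
w=load('w9'); cw=lambda H,S,V:(V>110)&(S<60)
cv2.imwrite('pics/w9f.png',w['img'][:,:,::-1])
E
```

```text
8.3 [522.76496595  86.11380993  44.8749111 ] [0.49352041 0.6235976  0.31914862]
```

View pics/c9.png

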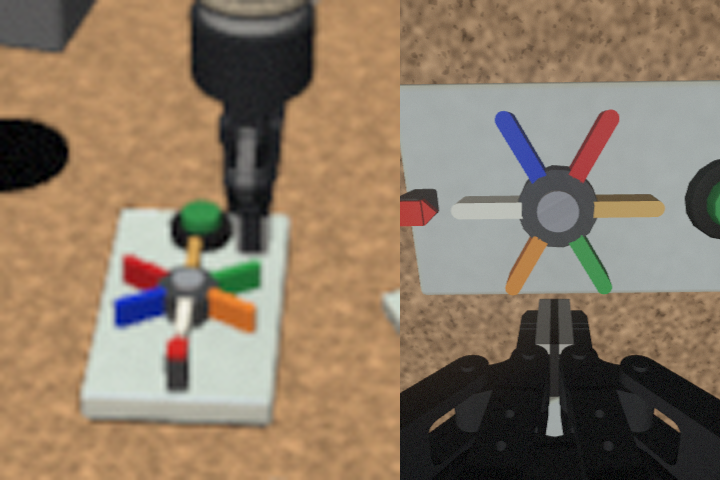

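White rests at the pointer and the register hasn't moved. I'll repeat the same stroke for the second and last click.

Request:
carry_out(moves=[[[0,0,-0.04],[0,0,0],0],[[0,0,-0.07],[0,0,0],0],[[0,0,-0.07],[0,0,0],0],[[0.006,-0.007,-0.07],[0,0,0],0],[[0.012,-0.015,-0.07],[0,0,0],0],[[0.017,-0.021,-0.07],[0,0,0],0],[[0.022,-0.027,-0.07],[0,0,0],0],[[0.027,-0.033,-0.07],[0,0,0],0],[[0.032,-0.039,-0.07],[0,0,0],0],[[0.037,-0.045,-0.07],[0,0,0],0]])

```text
clock: 9.3
position: [543.6, 62.6, 10.8]
eef_rot: [[0.987, 0.164, 0.003], [0.164, -0.987, -0.001], [0.002, 0.001, -1.0]]
contact_force: [0.4, -0.3, 0.2]
finger_gap: 0.0
```

```bash
python3 look.py 10
```

```text
9.4 [544.09209314  62.10090496  10.91831398] [ 1.03426868 -0.84655862 -0.46957528]
```

View pics/c10.png

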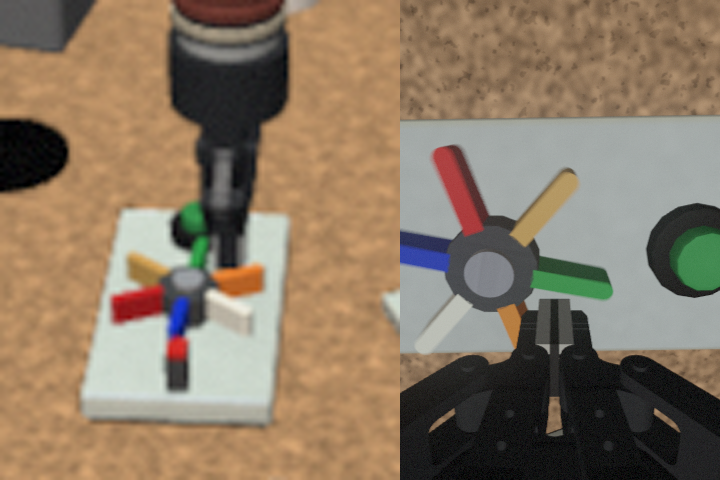

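Request:
carry_out(moves=[[[0.002,-0.007,0],[0,0,0],0],[[0.004,-0.014,0],[0,0,0],0],[[0.007,-0.021,0],[0,0,0],0],[[0.007,-0.021,0],[0,0,0],0],[[0.007,-0.021,0.04],[0,0,0],0],[[0.007,-0.021,0.08],[0,0,0],0],[[0.007,-0.021,0.1],[0,0,0],0],[[0.007,-0.021,0.1],[0,0,0],0]])

```text
clock: 10.2
position: [547.1, 53.0, 61.9]
eef_rot: [[0.987, 0.164, 0.004], [0.164, -0.987, 0.0], [0.004, 0.001, -1.0]]
contact_force: [0.0, -0.8, -0.3]
finger_gap: -0.001
```

```bash
python3 look.py 11;  python3 - <<'E'
from m import *
w=load('w11'); im=w['img']; h=cv2.cvtColor(im,cv2.COLOR_RGB2HSV)
gw=lambda H,S,V:(H>45)&(H<85)&(S>80)&(V>60)
t=load('top0')
cv2.imwrite('pics/w11f.png',im[:,:,::-1])
E
```

```text
10.3 [545.10499129  52.98311035  59.69070742] [ 0.25936113 -0.40485492  0.25165009]
```

View pics/c11.png

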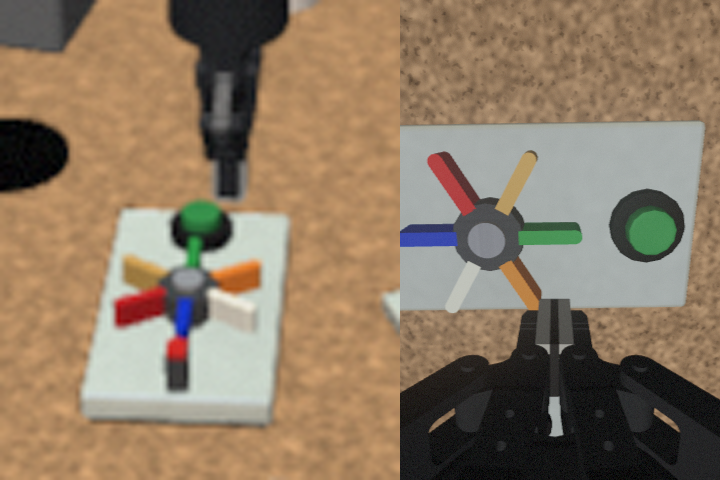

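View pics/w11f.png

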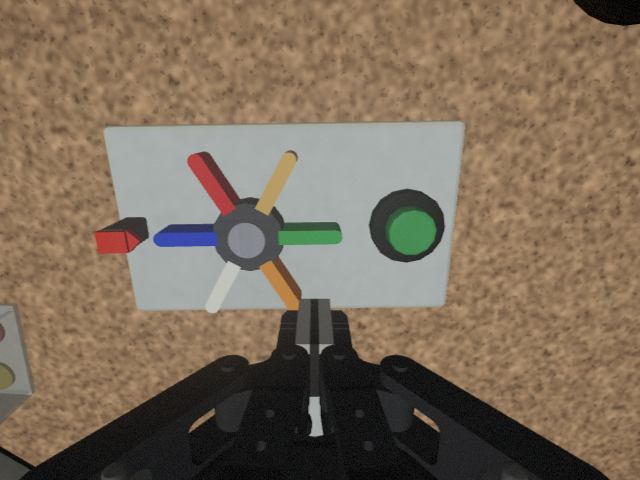

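Blue is now in line with the pointer (blue lobe (187,236), pointer (120,240)). Next I'll pin down the button position.

```bash
python3 - <<'E'
from m import *
gw=lambda H,S,V:(H>45)&(H<85)&(S>80)&(V>60)
cw=lambda H,S,V:(V>110)&(S<60)
w=load('w11'); a,n=cent(w['img'],gw,(385,200,440,260)); print(a,n,plane(w,*a,47))
w2=load('w2'); b,_=cent(w2['img'],gw,(435,95,490,158)); print(tri([(w,*a),(w2,*b)]))
w1=load('w1');print(tri([(w,*a),(w1,361.4,228.4),(w2,*b)]))
c,_=cent(w['img'],cw,(228,222,265,258)); print('cap',c,plane(w,*c,56))
bl=lambda H,S,V:(H>105)&(H<130)&(S>140)
h=cv2.cvtColor(w['img'],cv2.COLOR_RGB2HSV).astype(int); m=bl(h[:,:,0],h[:,:,1],h[:,:,2])&(h[:,:,2]>130); m[:, :150]=0; m[:,225:]=0;m[:215]=0;m[260:]=0
ys,xs=np.nonzero(m); p=plane(w,xs.mean(),ys.mean(),52); q=plane(w,*c,56); d=p-q; print('blue dir',np.degrees(np.arctan2(-d[0],d[1])),d)
E
```

```text
[410.44226804 230.28608247] 1940 [582.59017406   4.20805849  47.        ]
(array([581.459162  ,   2.64147483,  42.32271672]), [np.float64(0.050647072450143805), np.float64(0.050647072450148406)])
(array([581.35470618,   2.63346237,  42.60878747]), [np.float64(0.2250894269799603), np.float64(0.3244265889297504), np.float64(0.10055892763507523)])
cap [245.92567568 240.08494208] [565.08679215  92.76608426  56.        ]
blue dir 10.262277539798392 [-5.99462959 33.11021563 -4.        ]
```

Request:
carry_out(moves=[[[0.072,-0.101,0],[0,0,0],0],[[0.072,-0.101,0],[0,0,0],0],[[0.072,-0.101,0],[0,0,0],0],[[0.072,-0.101,-0.04],[0,0,0],0],[[0.072,-0.101,-0.075],[0,0,0],0],[[0.072,-0.101,-0.075],[0,0,0],0]])

```text
clock: 10.9
position: [576.9, 3.8, 18.7]
eef_rot: [[0.986, 0.164, -0.009], [0.164, -0.986, 0.002], [-0.009, -0.003, -1.0]]
contact_force: [-0.6, 0.0, -0.6]
finger_gap: -0.002
```

```bash
python3 look.py 12
```

```text
11.0 [579.88833256   3.27958061  21.6153816 ] [0.38017991 0.17004462 0.10043489]
```

View pics/c12.png

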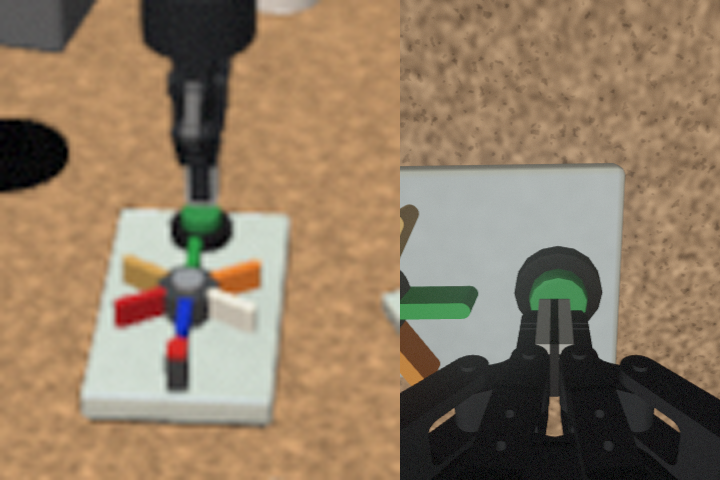

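The fingertip is centred over the button. Now a slow press while watching the force.

Request:
carry_out(moves=[[[0,0,-0.012],[0,0,0],0],[[0,0,-0.018],[0,0,0],0],[[0,0,-0.022],[0,0,0],0],[[0,0,-0.026],[0,0,0],0],[[0,0,-0.03],[0,0,0],0],[[0,0,-0.032],[0,0,0],0],[[0,0,-0.032],[0,0,0],0]])

```text
clock: 11.7
position: [581.7, 2.5, 6.9]
eef_rot: [[0.987, 0.164, 0.0], [0.164, -0.987, 0.0], [0.0, -0.0, -1.0]]
contact_force: [-0.2, 1.5, 3.3]
finger_gap: 0.0
```

```bash
python3 look.py 13
```

```text
11.8 [581.77110971   2.48566674   6.95557555] [-0.68183884  2.53008538  4.06393507]
```

View pics/c13.png

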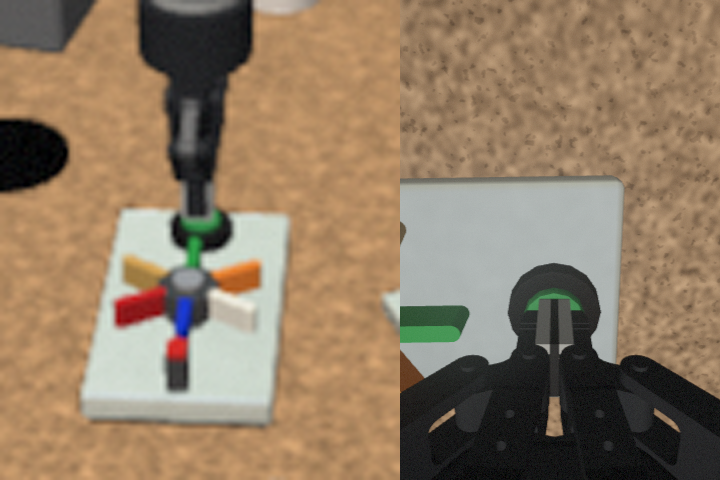

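Request:
carry_out(moves=[[[0,0,-0.003],[0,0,0],0],[[0,0,-0.006],[0,0,0],0],[[0,0,-0.006],[0,0,0],0]])

```text
clock: 12.1
position: [581.8, 2.5, 5.7]
eef_rot: [[0.987, 0.164, -0.001], [0.164, -0.987, 0.0], [-0.001, -0.0, -1.0]]
contact_force: [-4.7, 1.7, 14.4]
finger_gap: -0.001
```

The force rose to 14 N with the travel stopped, so the button is fully down. I'll lift straight up.

Request:
carry_out(moves=[[[0,0,0.01],[0,0,0],0],[[0,0,0.03],[0,0,0],0],[[0,0,0.08],[0,0,0],0],[[0,0,0.16],[0,0,0],0],[[0,0,0.25],[0,0,0],0],[[0.04,0.1,0.35],[0,0,0],0],[[0.04,0.14,0.4],[0,0,0],0],[[0.04,0.14,0.4],[0,0,0],0],[[0.04,0.14,0.4],[0,0,0],0]])

```text
clock: 13.0
position: [602.7, 73.0, 205.4]
eef_rot: [[0.986, 0.165, 0.004], [0.165, -0.986, -0.001], [0.004, 0.001, -1.0]]
contact_force: [-0.3, 0.2, 0.0]
finger_gap: 0.001
```

```bash
python3 look.py 14; python3 - <<'E'
from m import *
gw=lambda H,S,V:(H>45)&(H<85)&(S>80)&(V>60)
w=load('w14')['img']; cv2.imwrite('pics/w14f.png',w[:,:,::-1])
a,b=load('side0')['img'],load('s14')['img']
for n,box in(('button',(270,235,305,252)),): print(cent(a,green,box),cent(b,green,box))
for p in('side0','s14'):
    h=cv2.cvtColor(load(p)['img'],cv2.COLOR_RGB2HSV); m=((h[:,:,1]<45)&(h[:,:,2]>140)).astype(np.uint8); m[:235]=0;m[300:]=0;m[:,:255]=0;m[:,320:]=0
    k=max(cv2.findContours(m,0,1)[0],key=cv2.contourArea); print(cv2.approxPolyDP(cv2.convexHull(k),4,True)[:,0].tolist())
E
```

```text
13.1 [600.21284666  71.72666499 201.7523577 ] [-0.51404256 -0.14252923 -0.03150711]
(array([289.57377049, 244.13114754]), np.int32(61)) (array([289.31506849, 245.09589041]), np.int32(73))
[[271, 242], [311, 244], [306, 295], [261, 293]]
[[271, 242], [311, 244], [306, 294], [261, 293]]
```

View pics/w14f.png

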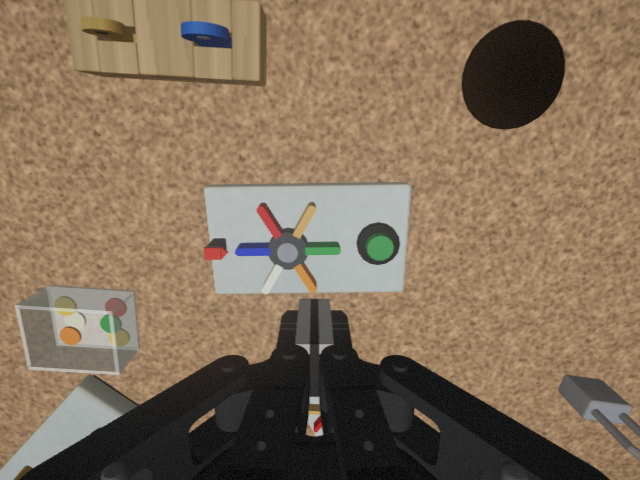

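View pics/c14.png

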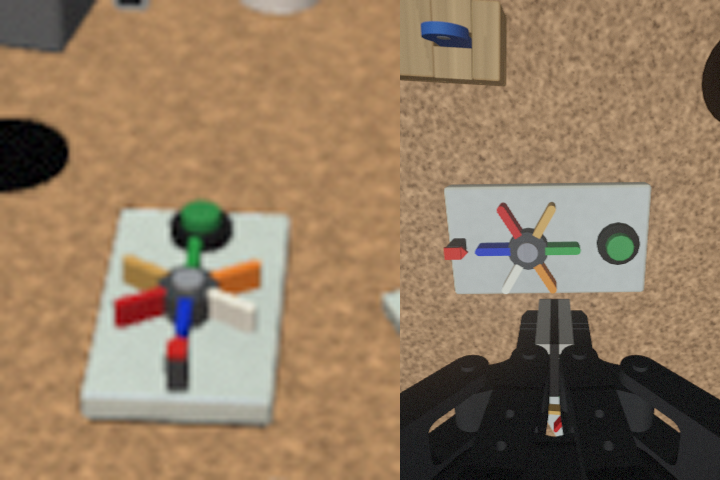

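```bash
python3 -c "
from rig import arm,state
print(arm.hand_in()); print(state()['clock'])"
```

```text
the job is handed in; nothing more can be done
None
the job is handed in; nothing more can be done
```

The job is done and handed in at about 13 s on the clock. I turned the thumbwheel of the 120 × 210 mm register counter-clockwise two clicks (orange, then white, then blue). I then pressed the green button down once and lifted clear.

**Last checks:**
- **Wheel:** before the press, the blue lobe measured 10.3° in world axes, in line with the register's yaw of about 10°. The pictures after the press show it still at the pointer.
- **Button:** the force rose from 4 N to 14 N while the tip moved only 1.2 mm further, so I take it as fully down. It is back up in the last picture. I had no direct reading of its travel.
- **Register:** its outline in the side view agrees with the start to within 1 pixel. Forces while stroking, read at the pauses, were about 2.5 N or less.
- **Rest of the counter:** I touched nothing else on it, and the arm ended clear of everything.

**What disagreed:**
- **Fingertip height:** the shut fingertip sits about 36 mm above the reported TCP. My first stroke passed harmlessly above the wheel, and I used the height seen in the pictures after that.
- **Heights across cameras:** heights measured from the top and side cameras came out 4 to 10 mm lower than the text gives. Those from two wrist-camera views were within about 5 mm.
- **Press side force:** at the bottom of the press there was a side force of about 5 N, but the register did not slide.

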